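Shut the instrument case and lock it with its T-toggle

TASK

Shut the lid of the metal instrument case fully. Then take the T-toggle key out of its stand, pass its foot down through the slot of the lid until the collar sits on the lid, turn it a quarter turn so that the foot locks crosswise under the slot, and let go. Leave the jar, the flask and the glass dish where they are.

Things in the scene. Friction and masses are not known exactly. Their poses are not given: they have to be found in the camera images.
- case: Fixed aluminium box 180 (x) by 150 (y) by 65 mm high, walls 4 mm. Origin: centre of its underside; z up. Lid hinge line: along y at x = +90, z = 65 mm; front is the -x side. At x = 0 a steel bridge 75 mm wide (x), 6 mm thick, spans it along y, its top level with the rim, with a through slot like the lid's, right under it when shut. Free space under the bridge: 45 mm or more.
- slot (a point): Centre of the slot at the height of the shut lid's upper face: fixed to the case at (0, 0, 71 mm) of its frame, same axes (it does not move with the lid). The slot, in both lid and bridge, is 48 mm long along the case's x and 16 mm wide along its y.
- lid (a joint): Lid angle, rad: 0 shut flat on the rim, growing as its front edge rises, at most 1.3; starts raised. The lid is an aluminium plate 180 by 150 by 6 mm with the slot in its middle. A stiff hinge keeps it where it is left; 1 to 3 N down on the front edge moves it (5 N is ample).
- lid_edge (a point): Middle of the lid's free (front) edge on its outer (upper) face, 180 mm from the hinge line; moves with the lid. Shut, it is at (-90, 0, 71 mm) of the case's frame. Raised, the outer face looks up and away from the front, so it is pushed shut from above. A dark strip runs along this edge.
- toggle: Loose upright steel T-toggle, 74 mm tall, about 0.14 kg. Origin: on its axis at the collar's underside, z up. Collar 36 mm dia, z 0 to 6 mm; neck 12 mm dia; black bar grip 60 (x) by 14 (y) mm, z 24 to 48. Below: shank 10 mm dia, foot bar 40 (x) by 10 (y) mm, z -26 to -18. Grip and foot are parallel; grip it firmly, or it swings. Collar on the shut lid: foot 6 mm below the bridge.
- stand: Fixed pale wooden block 90 (x) by 60 (y) by 45 mm high; in its top a blind slot 46 (x) by 14 (y) mm, 35 mm deep, in which the toggle stands with its collar on the block's top. Origin: centre of the underside. It may be left or right of the case.
- jar: Bystander: clear jar with a white cap, 84 mm diameter, 105 mm high, origin at centre of its underside; on the other side of the case from the stand.
- flask: Bystander: glass bottle with a white cap, 64 mm diameter, 130 mm high, origin at centre of its underside.
- dish: Bystander: low glass dish, 90 mm diameter, 18 mm high, origin at centre of its underside.
Not all that is in view belongs to the job. Of the things that look like the case, the larger one is meant.

How it is judged:
By the outcome, as a careful person would: the job done as asked, in the order asked, and still so for the second after the job is handed in, with the robot touching nothing.
It also fails if it takes over 61 s, if anything falls off the work surface, if the arm or the gripper's body presses on something with over 40 N, if the wrist force passes 120 N, or if a joint passes its speed limit or range.

ROBOT

A 6-joint arm with a two-finger parallel gripper is mounted at the origin on the work surface. World frame = base frame: x ahead of the robot, y to its left, z up, the work surface at z = 0. Lengths are in m, angles in rad, forces in N, time in s.
With the tool pointing down it reaches from about 0.375 to 0.975 m from the base axis. Payload 3.8 kg.
Tool frame: the origin (TCP) lies midway between the tips of the shut fingers; the grasp point (between the pads) lies 19 mm behind it; z points along the fingers, y is the line along which they close (so a half turn about z gives the same grasp; the last joint's range is limited). The gripper opens to 88 mm and grips with 3 to 60 N. Pads are 18 mm wide; open, the fingers measure 123 mm over their backs; the gripper's body (75 mm by 187 mm) begins 45 mm behind the grasp point.
Start: joints at [1.19, 0.264, 1.604, -0, 1.274, -0.037], TCP at [0.228, 0.635, 0.239] pointing down, gripper open.
Joint ranges: [-2.63, 2.63], [-0.94, 2.18], [0.31, 2.57], [-1.31, 4.45], [0, 2.66], [-2.55, 2.55]. Speed limits (rad/s): [2.57, 2.57, 3.14, 3.14, 3.14, 3.14].

INTERFACE

Orientations are given as a rotation vector (axis times angle).
In Python, from cell import manip, inverse_kinematics, cams, order gives the robot as it stands. Calls block until the motion is done:
- manip.move_pose(position, orientation): joint-space move of the TCP to a pose.
- manip.move_linear(position, rate=0.15, rot=None): straight line of the TCP; rot=None keeps the orientation; rate is the mean speed in m/s.
- manip.set_joints(angles): joint-space move.
- manip.set_gripper(opening, force=None): finger opening in m; force is the grip in N (None keeps the last); returns when the fingers have stopped.
- manip.dwell(seconds).
- inverse_kinematics(position, orientation): joint angles nearest the present ones, or None.
- manip.state(): the state.
- cams.capture(name): name is "scene" or "top"; returns a dict with "image" (420x560x3 uint8, blue, green, red), "z_map" (420x560 float32, m along the optical axis (not along the pixel's ray), 0 where there is no reading), "intrinsics" (3x3 intrinsics, pixels), "position" and "orientation" of the camera in the world. Camera axes: x right, y down, z forward; pixel columns grow to the right and rows downward; lengths in m; the calibration is good to about 2 mm. A picture is of the moment at which its call begins.
A pose or a line that the arm cannot do raises manip.IKError and nothing moves.
- order.close_job(): hands the job in; it is judged then, once.
The state is a dict: "clock": time; "joint_pos": joint angles; "joint_velocities": joint speeds; "tau": joint torques, N m; "tool_pos": TCP position; "tcp_rot": TCP orientation; "contact_force": force on the tool from outside, world axes, zero at the start; "moment": the same for the moment, N m; "gripper_width": finger opening in m; "grasp_force": force on a finger pad.
Only numpy, scipy, OpenCV 4.12 (cv2) and the standard library are available. Lean on these libraries where they do the work, as an engineer would, in place of code of your own. Each camera call takes 0.05 s, during which the arm holds its last target. There are 200 camera calls.

## Working session

There is one attempt and no reset: what is moved stays moved. The work goes in short steps, each a Python script; the robot and the scene stay as the last script left them, time stands still between calls to the robot, and variables do not carry over. Pictures are saved under pics/ and viewed, at most 10 in all, crops included, and the job is handed in when it is done.

```bash
ls; mkdir -p pics; cat > h.py <<'E'
import numpy as np, cv2
from scipy.spatial.transform import Rotation as R
from cell import manip, inverse_kinematics, cams, order
def rotm(o):
    o=np.array(o,float)
    return o if o.shape==(3,3) else (R.from_rotvec(o).as_matrix() if o.size==3 else R.from_quat(o).as_matrix())
def cap(n,f=None):
    c=cams.capture(n)
    if f: cv2.imwrite('pics/'+f,c["image"]); np.savez('pics/'+f[:-4]+'.npz',**{k:c[k] for k in c})
    return c
def cloud(c):
    z=c["z_map"]; K=c["intrinsics"]; v,u=np.mgrid[:z.shape[0],:z.shape[1]]
    p=np.stack([(u-K[0,2])/K[0,0]*z,(v-K[1,2])/K[1,1]*z,z],-1)
    w=p@rotm(c["orientation"]).T+np.array(c["position"]); w[z<=0]=np.nan; return w
def ray(c,u,v,h):
    K=c["intrinsics"]; d=rotm(c["orientation"])@np.array([(u-K[0,2])/K[0,0],(v-K[1,2])/K[1,1],1]); p=np.array(c["position"])
    return p+d*(h-p[2])/d[2]
def down(yaw): # tool down, tool y axis at angle yaw from world y
    return (R.from_euler('z',yaw)*R.from_rotvec([0,np.pi,0])).as_rotvec()
E
python3 - <<'E'
from h import *
a=cap('top','t0.png');b=cap('scene','s0.png')
for c in(a,b):print(np.shape(c['orientation']),c['orientation'],c['position'],c['intrinsics'][0])
s=manip.state();print(s['tcp_rot'],s['clock'],s['contact_force'])
cv2.imwrite('pics/both.png',cv2.resize(np.vstack([a['image'],b['image']]),None,fx=.7,fy=.7))
E
```

```text
pics
(3,) [-2.18529883  2.13911025 -0.12545543] [0.41760601 0.0021044  1.27616097] [441.28733939   0.         275.03008697]
(3,) [-2.39130268 -0.57464322  0.19451647] [ 0.85700916 -0.55461765  0.81939155] [389.16182075   0.         280.97649549]
[-5.37279374e-01 -3.09491512e+00  2.99064042e-03] 0.1 [-0.75392979  0.19934635  0.07478929]
```

View pics/t0.png

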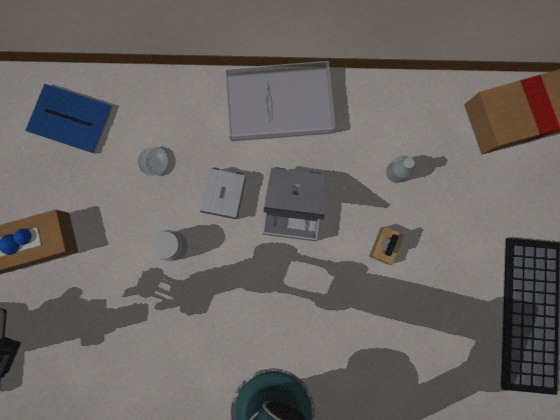

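View pics/s0.png

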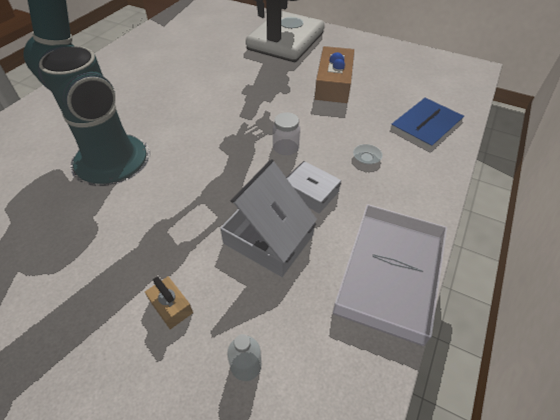

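The top view shows the large case at about (295,205), with its front facing the robot and its lid raised. The small decoy is at (223,192), the stand with the toggle at (388,245), the jar at (168,245), the dish at (154,160) and the flask at (400,168). I'll measure these in an enlarged crop.

```bash
python3 - <<'E'
import cv2,numpy as np
a=cv2.imread('pics/t0.png')
A=cv2.resize(a[160:250,255:335],None,fx=6,fy=6,interpolation=cv2.INTER_CUBIC)
B=cv2.resize(a[215:275,362:412],None,fx=6,fy=6,interpolation=cv2.INTER_CUBIC)
B=cv2.copyMakeBorder(B,0,540-360,0,0,cv2.BORDER_CONSTANT)
cv2.imwrite('pics/c0.png',np.hstack([A,B]))
from h import rotm,cloud
d=dict(np.load('pics/t0.npz')); w=cloud(d)
for v,u in [(245,388),(244,392),(235,392),(190,290),(190,310),(212,285),(213,310),(205,295),(240,292),(230,265)]: print(u,v,w[v,u].round(4))
# lid plane, rim
E
```

```text
388 245 [ 0.4643 -0.3084  0.0658]
392 244 [ 0.4661 -0.3119  0.0937]
392 235 [ 0.4914 -0.3175  0.0737]
290 190 [ 0.5995 -0.0353  0.1367]
310 190 [ 0.6018 -0.0881  0.1292]
285 212 [ 0.535  -0.022   0.1957]
310 213 [ 0.5335 -0.0834  0.1984]
295 205 [ 0.5539 -0.0467  0.1875]
292 240 [ 0.4753 -0.048   0.0017]
265 230 [0.502  0.0304 0.008 ]
```

View pics/c0.png

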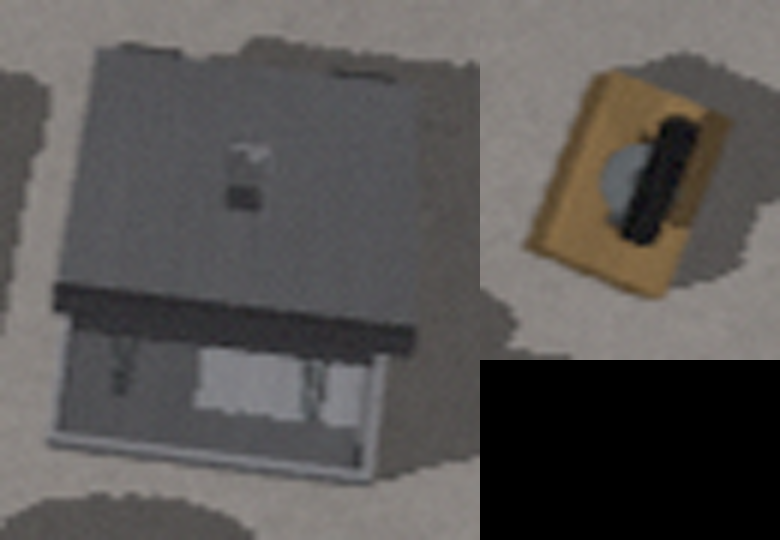

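The crop shows the front rim corners at full-image (263.3,233.7) and (317,240), and the lid strip ends at (264,210) and (324,217). The hinge corners are at (271,168) and (324.5,173). The black grip runs from (395,235) to (389,255).

```bash
python3 - <<'E'
import cv2
from h import *
d=dict(np.load('pics/t0.npz')); w=cloud(d)
cl,cr=ray(d,263.3,233.7,.065),ray(d,317,240,.065)
hl,hr=ray(d,271.2,168,.07),ray(d,324.5,173.3,.07)
def yaw(l,r):v=l-r;return np.arctan2(-v[0],v[1])
print('front',cl,cr,np.linalg.norm(cl-cr),yaw(cl,cr)); print('hinge',hl,hr,np.linalg.norm(hl-hr),yaw(hl,hr))
c=(cl+cr+hl+hr)/4; print('case',c)
print('lidedge', w[213,268:322:10].round(3).tolist())
for n in('t0','s0'):
    d=dict(np.load(f'pics/{n}.npz'));w=cloud(d)
    roi=(abs(w[...,0]-.47)<.08)&(abs(w[...,1]+.31)<.08)
    for nm,lo,hi in(('grip',.085,.1),('top',.04,.049)):
        p=w[roi&(w[...,2]>lo)&(w[...,2]<hi)]
        r=cv2.minAreaRect((p[:,:2]*1000).astype(np.float32)); print(n,nm,len(p),p.mean(0),r)
    g=w[roi&(w[...,2]>.085)]
    q=w[(abs(w[...,0]-.55)<.15)&(abs(w[...,1]+.04)<.1)&(w[...,2]>.215)]; print(len(q),q.mean(0) if len(q) else 0, q[:,2].max() if len(q) else 0)
E
```

```text
front [0.48798563 0.03353814 0.065     ] [ 0.47386498 -0.11402753  0.065     ] 0.14823973824152592 -0.09540014095216243
hinge [0.67085366 0.01588527 0.07      ] [ 0.65908105 -0.13247304  0.07      ] 0.1488246674566112 -0.07918660560759813
case [ 0.57294633 -0.04926929  0.0675    ]
lidedge [[0.546, 0.022, 0.063], [0.532, -0.005, 0.195], [0.532, -0.029, 0.198], [0.532, -0.054, 0.203], [0.533, -0.078, 0.202], [0.534, -0.103, 0.2]]
t0 grip 127 [ 0.46528057 -0.31349582  0.09215237] ((465.0146179199219, -313.78204345703125), (14.790139198303223, 59.68391036987305), 66.67019653320312)
t0 top 469 [ 0.46413734 -0.31170064  0.04500091] ((465.0323486328125, -314.4753112792969), (61.26727294921875, 89.96443176269531), 68.12544250488281)
0 0 0
s0 grip 193 [ 0.46534201 -0.31306204  0.09376027] ((463.082275390625, -311.6044006347656), (14.255617141723633, 60.21001434326172), 67.79058074951172)
s0 top 754 [ 0.46829877 -0.31470267  0.04648331] ((462.582275390625, -311.3275451660156), (60.264404296875, 93.02749633789062), 68.13043212890625)
0 0 0
```

```bash
python3 - <<'E'
from h import *
c=np.array([.573,-.049,0]); yaw=-.093; ex=np.array([np.cos(yaw),np.sin(yaw),0]); ez=np.array([0,0,1.])
H=c+.09*ex+.065*ez
P=lambda th,r=.162: H-r*(ex*np.cos(th)-ez*np.sin(th))+.006*(ex*np.sin(th)+ez*np.cos(th))
o=down(yaw)
q=inverse_kinematics(P(1.15),o); print(q)
manip.set_gripper(0,20)
manip.move_pose(P(1.15),o); print(manip.state()['clock'],manip.state()['tool_pos'])
for th in np.linspace(1.0,0.03,10):
    manip.move_linear(P(th),rate=.12); s=manip.state(); print(round(th,2),s['contact_force'].round(1) if hasattr(s['contact_force'],'round') else s['contact_force'])
    if np.linalg.norm(s['contact_force'])>30: break
p=np.array(manip.state()['tool_pos'])
for k in range(9):
    p[2]-=.0015; manip.move_linear(p,rate=.03); s=manip.state(); f=np.array(s['contact_force']); print(np.array(s['tool_pos']).round(4),f.round(1))
    if f[2]>20: break
print(s['clock'])
E
```

```text
[-1.26890326e-01  1.47383467e-01  1.78698273e+00 -4.44089210e-16
  1.20722646e+00 -1.60468665e+00]
4.1583 [ 0.60230097 -0.0509129   0.21536277]
1.0 [ 1.1  0.1 -0.7]
0.89 [ 0.  -0.3  0.1]
0.78 [ 0.1  0.3 -1. ]
0.68 [-0.2 -0.8 -0.1]
0.57 [ 1.1  0.1 -0.9]
0.46 [ 0.3  0.3 -0.1]
0.35 [-1.2 -0.6 -0.9]
0.25 [-0.1 -0.4  0.4]
0.14 [0.4 0.3 0.1]
0.03 [ 0.3  0.1 -0.1]
[ 0.5014 -0.0423  0.0745] [ 0.9  0.5 -0.1]
[ 0.5013 -0.0423  0.0728] [ 0.5  1.  -0.5]
[ 0.5014 -0.0423  0.0714] [ 0.3 -0.7  1.7]
[ 0.5015 -0.0423  0.0712] [-4.4  1.5 13.3]
[ 0.5015 -0.0423  0.0711] [-9.3  1.1 22.3]
8.3833
```

```bash
python3 - <<'E'
from h import *
p=np.array(manip.state()['tool_pos']); p[2]=.17; manip.move_linear(p,rate=.25)
manip.move_pose([.4645,-.313,.17],down(np.radians(-22.5)))
manip.set_gripper(.06)
s=manip.state(); print(s['clock'],s['joint_pos'],s['tool_pos'])
a=cap('top','t1.png');b=cap('scene','s1.png')
w=cloud(a); r=(abs(w[...,0]-.57)<.08)&(abs(w[...,1]+.05)<.06)&(w[...,2]>.04); print(np.nanpercentile(w[r][:,2],[1,50,99]))
A=cv2.resize(a['image'][155:250,250:400],None,fx=5,fy=5,interpolation=cv2.INTER_CUBIC)
cv2.imwrite('pics/c1.png',A)
E
```

```text
10.975 [-6.37537067e-01  1.01740624e-01  1.92565521e+00 -1.60696328e-06
  1.11420381e+00 -1.81555766e+00] [ 0.46447787 -0.31306291  0.16998506]
[0.06538607 0.0707294  0.07615619]
```

View pics/c1.png

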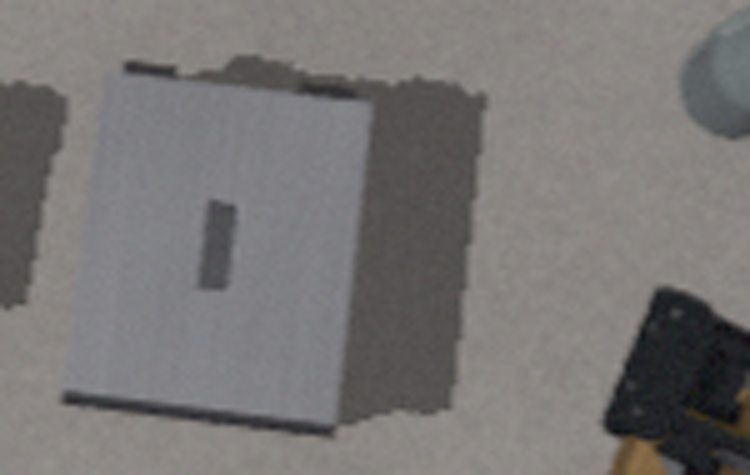

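View pics/s1.png

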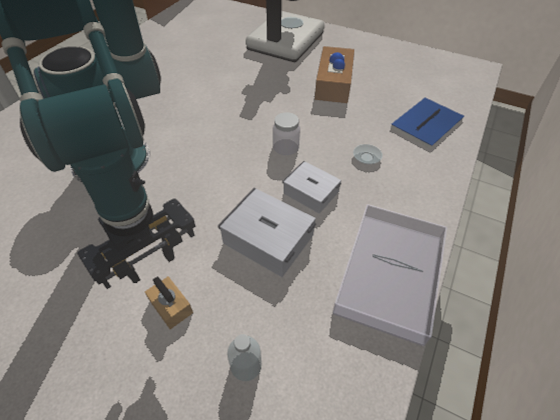

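The lid is shut flat, with the surface at 0.071. In the top view the slot centre is at about full-image (293.6,204.1), and in the scene view at about (268,221). The toggle is untouched. I'll fit the slot and lid outlines in both cameras.

```bash
python3 - <<'E'
from h import *
def seg(n,cx,cy):
    d=dict(np.load(f'pics/{n}.npz')); g=cv2.cvtColor(d['image'],cv2.COLOR_BGR2GRAY)
    x0,y0=int(cx-18),int(cy-15); k=8
    z=cv2.resize(g[y0:y0+30,x0:x0+36],None,fx=k,fy=k,interpolation=cv2.INTER_LINEAR)
    t,m=cv2.threshold(z,0,255,cv2.THRESH_BINARY_INV|cv2.THRESH_OTSU)
    c=max([q for q in cv2.findContours(m,0,1)[0]],key=cv2.contourArea)[:,0].astype(float)
    px=(c+.5)/k-.5+[x0,y0]
    P=np.array([ray(d,u,v,.071)[:2] for u,v in px])*1000
    print(n,t,cv2.minAreaRect(P.astype(np.float32)))
seg('t1',293.6,204.1); seg('s1',268,221)
d=dict(np.load('pics/t1.npz'))
L=np.array([ray(d,250+x/5-.4,155+y/5-.4,.071) for x,y in[(107,70),(372,100),(335,432),(64,402)]]);print('lid',L.mean(0),L.round(3).tolist())
E
```

```text
t1 107.0 ((572.0155639648438, -46.45948028564453), (17.590011596679688, 50.32301330566406), 83.7626724243164)
s1 137.0 ((570.8580932617188, -43.876441955566406), (17.33080291748047, 49.295631408691406), 84.9081802368164)
lid [ 0.56974943 -0.04781255  0.071     ] [[0.669, 0.016, 0.071], [0.655, -0.131, 0.071], [0.471, -0.112, 0.071], [0.484, 0.036, 0.071]]
```

```bash
python3 - <<'E'
from h import *
manip.move_linear([.4641,-.3127,.062],rate=.12)
manip.set_gripper(0,45)
s=manip.state(); print(s['clock'],s['gripper_width'],s['grasp_force'],s['contact_force'],s['moment'])
manip.move_linear([.4641,-.3127,.17],rate=.12)
s=manip.state(); print(s['clock'],s['gripper_width'],s['contact_force'],s['moment'])
manip.move_pose([.5714,-.0455,.142],down(-.098))  # foot bottom at .142-.017-.026=.099
s=manip.state(); print(s['clock'],s['gripper_width'],s['joint_pos'],s['tool_pos'])
b=cap('scene','s2.png');a=cap('top','t2.png')
A=cv2.resize(b['image'][150:270,200:340],None,fx=5,fy=5,interpolation=cv2.INTER_CUBIC)
cv2.imwrite('pics/c2.png',A)
E
```

```text
12.8917 0.013822951753035457 44.99490950256586 [ 0.5197235   0.31173814 -0.26785446] [ 0.06329489  0.04264389 -0.02498198]
13.9417 0.013549271495035 [-0.14143693 -0.95332708 -1.73152981] [-0.09720583  0.00608123 -0.00630487]
15.0583 0.013234002093545465 [-1.24018602e-01  1.53230778e-01  1.92368192e+00 -7.49043532e-04
  1.06505812e+00 -1.59594698e+00] [ 0.57121291 -0.04633844  0.14181778]
```

View pics/c2.png

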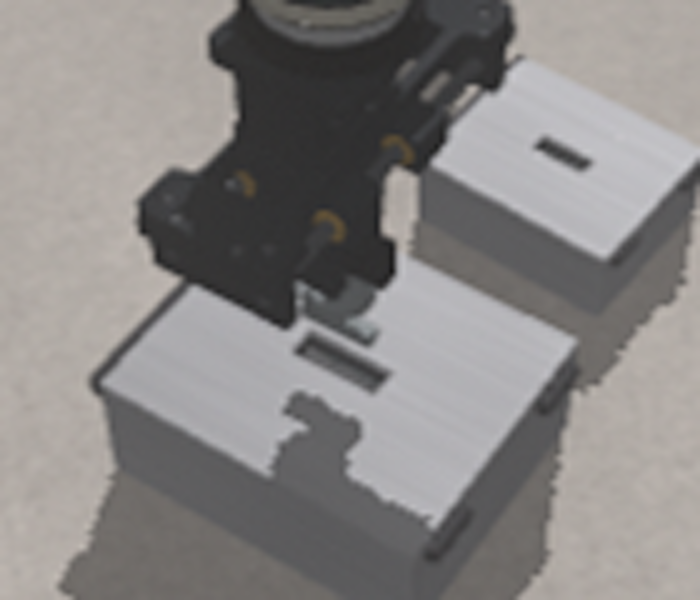

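The toggle is held upright over the slot. In the crop the foot's visible end is at about (378,332), and the slot runs from (297,345) to (388,378). I'll compare the foot end with where the scene camera would put it if aligned.

```bash
python3 - <<'E'
from h import *
d=dict(np.load('pics/s2.npz')); K=d['intrinsics'];Rm=rotm(d['orientation'])
def proj(p):
    q=Rm.T@(np.array(p)-d['position']); q=K@q; return q[:2]/q[2]
crop=lambda uv:((uv-[200,150]+.5)*5-.5).round(0)
s=manip.state(); print(s['tool_pos'],s['tcp_rot'],s['contact_force'])
w=cloud(d); 
e=np.array([np.cos(-.098),np.sin(-.098)]);n=np.array([-e[1],e[0]])
for nm,c in(('cam',[.5709,-.0439]),('mean',[.5714,-.0455]),('tcp',s['tool_pos'][:2]),('topcam',[.572,-.0465])):
    print(nm,[crop(proj([*(np.array(c)+a*e+b*n),z])).tolist() for a,b,z in((.02,-.005,.099),(.02,.005,.099),(.02,-.005,.107),(.02,.005,.107),(-.02,-.005,.099))])
A=cv2.resize(d['image'][195:235,250:285],None,fx=16,fy=14,interpolation=cv2.INTER_CUBIC)
cv2.imwrite('pics/c3.png',A)
E
```

```text
[ 0.57131298 -0.04693907  0.14208475] [ 1.56823029e-01  3.13757961e+00 -6.90404757e-04] [-0.3055039  -0.78679581 -2.26991392]
cam [[370.0, 350.0], [382.0, 336.0], [370.0, 339.0], [382.0, 326.0], [300.0, 314.0]]
mean [[370.0, 353.0], [381.0, 339.0], [369.0, 342.0], [381.0, 328.0], [299.0, 317.0]]
tcp [[368.0, 355.0], [380.0, 341.0], [368.0, 344.0], [379.0, 330.0], [298.0, 319.0]]
topcam [[370.0, 355.0], [381.0, 341.0], [370.0, 344.0], [381.0, 330.0], [300.0, 319.0]]
```

View pics/c3.png

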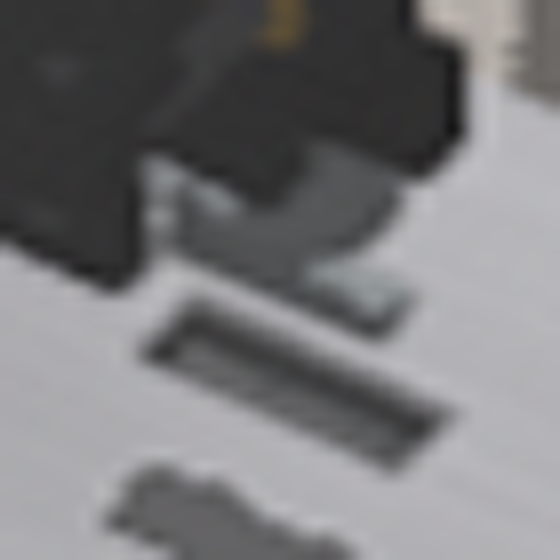

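```bash
python3 - <<'E'
from h import *
d=dict(np.load('pics/s2.npz')); w=cloud(d)
for v in range(208,224):
    print(v,[ (u,*(w[v,u]*1000).round(0).astype(int)) for u in range(262,280,2)])
E
```

```text
208 [(262, np.int64(563), np.int64(-56), np.int64(132)), (264, np.int64(575), np.int64(-67), np.int64(150)), (266, np.int64(578), np.int64(-64), np.int64(149)), (268, np.int64(575), np.int64(-50), np.int64(132)), (270, np.int64(581), np.int64(-50), np.int64(135)), (272, np.int64(583), np.int64(-45), np.int64(131)), (274, np.int64(587), np.int64(-43), np.int64(131)), (276, np.int64(570), np.int64(1), np.int64(75)), (278, np.int64(574), np.int64(4), np.int64(74))]
209 [(262, np.int64(565), np.int64(-59), np.int64(133)), (264, np.int64(569), np.int64(-57), np.int64(133)), (266, np.int64(579), np.int64(-66), np.int64(147)), (268, np.int64(577), np.int64(-53), np.int64(133)), (270, np.int64(581), np.int64(-51), np.int64(133)), (272, np.int64(585), np.int64(-48), np.int64(132)), (274, np.int64(588), np.int64(-45), np.int64(130)), (276, np.int64(570), np.int64(2), np.int64(71)), (278, np.int64(574), np.int64(4), np.int64(71))]
210 [(262, np.int64(566), np.int64(-61), np.int64(132)), (264, np.int64(569), np.int64(-58), np.int64(131)), (266, np.int64(575), np.int64(-58), np.int64(134)), (268,
[... 5634 characters left out ...]
t64(573), np.int64(-37), np.int64(64)), (272, np.int64(579), np.int64(-39), np.int64(70)), (274, np.int64(584), np.int64(-37), np.int64(70)), (276, np.int64(589), np.int64(-36), np.int64(73)), (278, np.int64(593), np.int64(-34), np.int64(73))]
223 [(262, np.int64(561), np.int64(-56), np.int64(74)), (264, np.int64(539), np.int64(-9), np.int64(8)), (266, np.int64(544), np.int64(-7), np.int64(9)), (268, np.int64(548), np.int64(-3), np.int64(7)), (270, np.int64(555), np.int64(-5), np.int64(13)), (272, np.int64(579), np.int64(-38), np.int64(65)), (274, np.int64(585), np.int64(-39), np.int64(69)), (276, np.int64(590), np.int64(-38), np.int64(71)), (278, np.int64(595), np.int64(-36), np.int64(72))]
```

The depth puts the foot centre within 1 mm of the TCP axis, upright. Relative to the slot it should move about +2 mm in y. I'll descend under force guard.

```bash
cat >> h.py <<'E'
def rd():
    s=manip.state(); return np.array(s['tool_pos']),np.array(s['contact_force']),np.array(s['moment']),s['clock']
E
python3 - <<'E'
from h import *
o=down(-.098)
manip.move_linear([.5712,-.0448,.118],rate=.06,rot=o); manip.dwell(.4)
p,f0,m0,t=rd(); print(p.round(4),f0.round(1),m0.round(2),t, R.from_rotvec(manip.state()['tcp_rot']).as_matrix()[:,1].round(3))
for z in np.arange(.115,.0895,-.003):
    manip.move_linear([.5712,-.0448,z],rate=.06); p,f,m,t=rd(); print(round(z,4),p.round(4),(f-f0).round(1),(m-m0).round(2))
    if np.linalg.norm(f-f0)>12: break
print(t,manip.state()['gripper_width'])
E
```

```text
[ 0.5714 -0.0448  0.1183] [-0.4  0.7 -2.2] [ 0.02  0.04 -0.01] 16.1083 [ 0.098  0.995 -0.   ]
0.115 [ 0.5709 -0.0447  0.1146] [-0.6 -0.7 -0.3] [ 0.02 -0.04 -0.  ]
0.112 [ 0.5709 -0.0448  0.1116] [ 0.9 -0.9  0.6] [-0.03 -0.04  0.  ]
0.109 [ 0.571  -0.0448  0.1087] [-0.  -1.6  0.9] [-0.   -0.03  0.02]
0.106 [ 0.571  -0.0448  0.1057] [-0.8 -0.4  0.4] [ 0.04 -0.09  0.08]
0.103 [ 0.571  -0.0448  0.1027] [0.1 0.4 0.3] [ 0.04 -0.04 -0.02]
0.1 [ 0.5709 -0.0447  0.0997] [ 0.3 -0.7  1.3] [ 0.01 -0.07 -0.01]
0.097 [ 0.571  -0.0447  0.0967] [-0.1 -1.4 -0. ] [-0.02 -0.08  0.01]
0.094 [ 0.5709 -0.0447  0.0937] [ 0.5 -1.1 -0. ] [-0.02 -0.13  0.01]
0.091 [ 0.571  -0.0448  0.0907] [0.4 0.1 0.2] [ 0.01 -0.04  0.02]
18.3583 0.01362283705972042
```

```bash
python3 - <<'E'
from h import *
_,f0,m0,_=rd()
def lower(z,n=10):
    for k in range(n):
        z-=.0007; manip.move_linear([.5712,-.0448,z],rate=.02); p,f,m,t=rd()
        if (f-f0)[2]>6: break
    print(p.round(4),(f-f0).round(1),(m-m0).round(2),t); return z
z=lower(.091); z+=.001
for a in np.linspace(0,-np.pi/2,5)[1:]:
    manip.move_linear([.5712,-.0448,z],rot=down(-.098+a)); p,f,m,t=rd(); print(round(a,2),p.round(4),(f-f0).round(1),(m-m0).round(2),t)
    if abs((m-m0)[2])>1.5 or np.linalg.norm(f-f0)>20: print('stop');break
manip.dwell(.2); p,f,m,t=rd(); s=manip.state(); print(p.round(4),(f-f0).round(1),(m-m0).round(2),t,s['joint_pos'],R.from_rotvec(s['tcp_rot']).as_matrix()[:,1].round(3))
z=lower(z)
E
```

```text
[ 0.5714 -0.0447  0.0879] [-3.7 -0.7  8.4] [ 0.07  0.57 -0.08] 19.8583
-0.39 [ 0.5716 -0.0449  0.088 ] [-0.1 -0.7  2.5] [-0.1  -0.06 -0.01] 20.4
-0.79 [ 0.5714 -0.0449  0.088 ] [ 0.5 -0.8  2.1] [-0.13  0.07 -0.01] 20.9417
-1.18 [ 0.5713 -0.0448  0.0879] [ 0.  -2.4  4.3] [-0.09  0.13 -0.04] 21.4833
-1.57 [ 0.5713 -0.0448  0.0879] [ 0.8 -0.9  4.9] [-0.05  0.08 -0.03] 22.025
[ 0.5713 -0.0448  0.0879] [-1.1 -0.4  4.7] [-0.09  0.18  0.02] 22.225 [-1.21692802e-01  2.12785531e-01  1.96484777e+00  6.74092670e-05
  9.63767278e-01 -2.50378130e-02] [ 0.995 -0.097  0.   ]
[ 0.5713 -0.0448  0.0879] [-3.   0.   8.3] [-0.01  0.46  0.02] 22.475
```

Turned and seated (collar contact at TCP 0.088, as expected). Next I release, retreat and check.

```bash
python3 - <<'E'
from h import *
manip.move_linear([.5712,-.0448,.088],rate=.02)
manip.set_gripper(.05); manip.dwell(.2)
manip.move_linear([.5712,-.0448,.22],rate=.12)
manip.move_pose([.40,.25,.28],down(0)); manip.dwell(.3)
a=cap('top','t3.png');b=cap('scene','s3.png'); print(manip.state()['clock'])
A=cv2.resize(a['image'][160:250,255:335],None,fx=5,fy=5,interpolation=cv2.INTER_CUBIC)
B=cv2.resize(b['image'][180:270,215:295][:],None,fx=5,fy=5,interpolation=cv2.INTER_CUBIC)
cv2.imwrite('pics/c4.png',np.hstack([A[:,:390],B[:,:400]]))
w=cloud(a); r=(abs(w[...,0]-.57)<.06)&(abs(w[...,1]+.045)<.05)
p=w[r&(w[...,2]>.108)]; print(p.mean(0),p[:,2].max(),np.nanmedian(w[r][:,2]),cv2.minAreaRect((p[:,:2]*1000).astype(np.float32)))
E
```

```text
26.5667
[ 0.57181365 -0.04736386  0.11766326] 0.12264780951986265 0.0710809136196715 ((572.2327270507812, -47.14219665527344), (59.438602447509766, 14.541624069213867), 85.55863189697266)
```

View pics/c4.png

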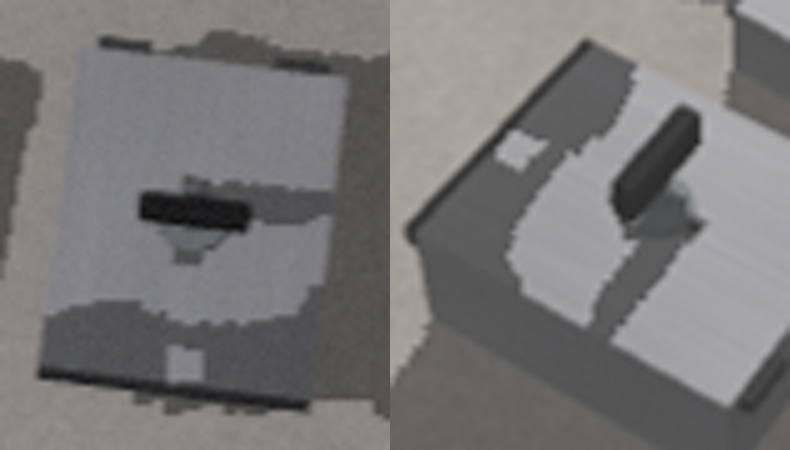

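View pics/s3.png

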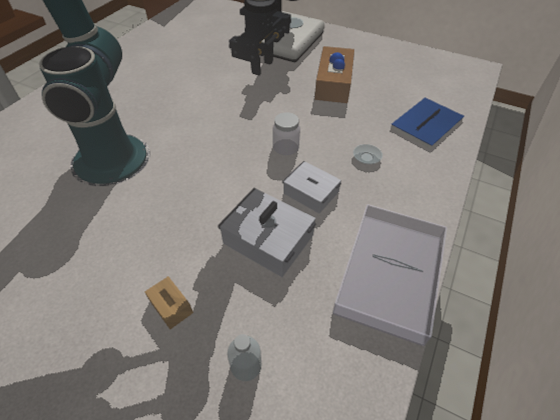

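The toggle stands with its collar on the shut lid and the grip crosswise (top crop, about (195,212)), top at 0.119. The jar, flask and dish are unmoved and the robot is clear, so I'll hand it in.

```bash
python3 -c "
from h import *
print(order.close_job())"
```

```text
the job is handed in; nothing more can be done
None
```

The job is handed in at about 27 s: the lid is shut, the toggle is through the slot with its collar seated and turned a quarter turn crosswise, the gripper has let go and is clear, and the jar, flask and dish are where they were.

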